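Stock the second-hand cupboard with the ink tanks worth keeping

ROBOT

A 7-joint arm with a two-finger parallel gripper is mounted at the origin on the work surface. World frame = base frame: x ahead of the robot, y to its left, z up, the work surface at z = 0. Lengths are in m, angles in rad, forces in N, time in s.
With the tool pointing down it reaches from about 0.425 to 0.95 m from the base axis. Payload 4.7 kg.
Tool frame: the origin (TCP) lies on the centre line of the jaws, within the pads' length; the fingertips stand 8 mm ahead of it and the grasp point (between the pads) lies 11 mm behind it; z points along the fingers, y is the line along which they close (so a half turn about z gives the same grasp; the last joint's range is limited). The gripper opens to 85 mm and grips with 20 to 120 N. Pads are 22 mm wide; open, the fingers measure 114 mm over their backs; the gripper's body (76 mm by 85 mm) begins 54 mm behind the grasp point. The pads swing forward as they close: fully open they stand 13 mm farther back than shut.
Start: joints at [1.077, 0.469, -0.049, 1.532, 0.024, 1.141, -0.082], TCP at [0.303, -0.603, 0.239] pointing down, gripper open.
Joint ranges: [-2.59, 2.59], [-0.33, 1.99], [-1.39, 1.29], [0.1, 2.45], [-1.04, 4.18], [0.21, 1.99], [-2.66, 2.66]. Speed limits (rad/s): [2.57, 2.57, 3.14, 3.14, 3.14, 3.14, 3.14].

INTERFACE

Orientations are given as a 3x3 rotation matrix whose columns are the frame's x, y, z axes.
In Python, from rig import arm, eyes gives the robot as it stands (arm), with the cameras (eyes). Calls block until the motion is done:
- arm.movep(position, orientation): joint-space move of the TCP to a pose.
- arm.move_l(position, attitude=None, feed=0.15, until_force=None): straight line of the TCP; attitude=None keeps the orientation; feed is the mean speed in m/s. With until_force (N) it stops when the force on the tool has changed by that much, and returns True; else False.
- arm.move_joints(angles): joint-space move.
- arm.command_gripper(opening, newtons=None): finger opening in m; newtons is the grip in N (None keeps the last); returns when the fingers have stopped.
- arm.sleep(seconds).
- arm.inverse_kinematics(position, orientation): joint angles nearest the present ones, or None.
- arm.sense(): the state.
- eyes.camera(name): name is "side" or "top" or "wrist"; returns the picture (420x560x3 uint8, red, green, blue); there is no depth.
- eyes.camera_params(name): a dict with "K" (3x3 intrinsics, pixels), "dist" ([k1, k2, p1, p2, k3] as OpenCV has them; the pictures are not rectified), "position" and "rotation" of the camera in the world; the wrist camera has in their place "tool_from_camera" (4x4, takes a point from camera to tool coordinates, whose origin is the TCP and whose axes are the flange's). Camera axes: x right, y down, z forward; pixel columns grow to the right and rows downward; lengths in m; the calibration is good to about 2 mm. A picture is of the moment at which its call begins: read the wrist's pose just before it. camera_params takes no time and is no camera call.
A pose or a line that the arm cannot do raises arm.Unreachable and nothing moves.
- arm.finish_job(): hands the job in; it is judged then, once.
The state is a dict: "time_s": time; "joint_pos": joint angles; "qd": joint speeds; "joint_efforts": joint torques, N m; "position": TCP position; "tcp_rot": TCP orientation; "wrist_force": force on the tool from outside, world axes, zero at the start; "ft_torque": the same for the moment, N m; "finger_gap": finger opening in m; "gripper_force": force on a finger pad.
Only numpy, scipy, OpenCV 4.12 (cv2) and the standard library are available. Lean on these libraries where they do the work, as an engineer would, in place of code of your own. Each camera call takes 0.05 s, during which the arm holds its last target. There are 200 camera calls.

TASK

Fold the bifold door of the little cupboard wide open by its handle, then weigh each of the look-alike ink tanks in the hand: those heavier than about 175 g still hold enough ink and go inside the cupboard, the lighter ones go in the white basket, each on the floor and none on top of another. When all are sorted, fold the door shut again, fully flat, and leave the other things on the bench where they are.

Things in the scene. Friction and masses are not known exactly. Their poses are not given: they have to be found in the camera images.
- cupboard: small wooden utility cupboard lying on its back at the robot's right, door upwards; fixed. Outside 300 mm (its x) by 336 mm (its y), 86 mm high plus the door. Origin at the centre of its underside, z up. One open space inside, 280 x 318 mm
- cupboard_floor: smooth grey inner floor of the cupboard. Origin at its centre, 5 mm above the bench; its top is 8 mm above the bench, 78 mm below the rim. With the door wide open the folded pair stands like a tent, 160 mm above the rim, over the -y end, leaving the space from y = -70 mm (the handle) to 159 mm free from above, in the cupboard's frame
- hinge (a point): middle of the line along the cupboard's x where the first door panel is hinged to it: y = -160 mm, z = 90 mm in the cupboard's frame. The bifold door is two white panels, each 160 mm wide along y, 278 mm long along x, 8 mm thick
- fold (a point): middle of the hinge between the first and second panel. At door angle t it lies at y = -160 + 160 cos t, z = 90 + 160 sin t mm in the cupboard's frame: it rises as the door folds
- free_edge (a point): middle of the second panel's free edge, which runs in tracks along the cupboard's y towards the first hinge: y = -160 + 320 cos t, z = 90 mm in the cupboard's frame at door angle t
- door (a joint): angle t of the first panel from flat: 0 = shut flat, 1.4 = folded wide open (the stop). The second panel turns twice as far the other way. The door stays where it is left (stiff hinges: about 5 to 8 N at the handle moves it)
- lead: the second door panel with the handle on it. Origin at the fold (same point as fold), y along the panel towards the free edge, z out of its face
- handle (a point): middle of the steel bar handle on the second panel by the fold: round bar 12 mm thick, 110 mm long, parallel to the cupboard's x, 35 mm clear off the panel. At door angle t: y = -160 + 195 cos t + 45 sin t, z = 90 + 125 sin t + 45 cos t mm in the cupboard's frame. The bar can turn in the fingers: a gripper pointing down and closing along the cupboard's y can follow it all the way
- tank_a: ink tank: black plastic block 76 x 42 x 56 mm (its own x, y, z) with a paper label on the long sides and a grey patch on top. Origin at the middle of the block, so 28 mm above what it stands on. All look the same; with its ink one weighs anything from 50 to 300 g. May be absent (None)
- tank_b: ink tank: black plastic block 76 x 42 x 56 mm (its own x, y, z) with a paper label on the long sides and a grey patch on top. Origin at the middle of the block, so 28 mm above what it stands on. All look the same; with its ink one weighs anything from 50 to 300 g. May be absent (None)
- tank_c: ink tank: black plastic block 76 x 42 x 56 mm (its own x, y, z) with a paper label on the long sides and a grey patch on top. Origin at the middle of the block, so 28 mm above what it stands on. All look the same; with its ink one weighs anything from 50 to 300 g. May be absent (None)
- tank_d: ink tank: black plastic block 76 x 42 x 56 mm (its own x, y, z) with a paper label on the long sides and a grey patch on top. Origin at the middle of the block, so 28 mm above what it stands on. All look the same; with its ink one weighs anything from 50 to 300 g. May be absent (None)
- tank_e: ink tank: black plastic block 76 x 42 x 56 mm (its own x, y, z) with a paper label on the long sides and a grey patch on top. Origin at the middle of the block, so 28 mm above what it stands on. All look the same; with its ink one weighs anything from 50 to 300 g. May be absent (None)
- tank_f: ink tank: black plastic block 76 x 42 x 56 mm (its own x, y, z) with a paper label on the long sides and a grey patch on top. Origin at the middle of the block, so 28 mm above what it stands on. All look the same; with its ink one weighs anything from 50 to 300 g. May be absent (None)
- basket: white slatted plastic basket for spent tanks, to the robot's left; fixed. Outside 290 mm (its x) by 180 mm (its y) by 60 mm high, open on top, walls 5 mm. Origin at the centre of its underside, z up
- basket_floor: smooth grey sheet on the bottom of the basket. Origin at its centre, 5 mm above the bench; its top is 8 mm above the bench
- tape: roll of packing tape, a cardboard-brown ring 84 mm across and 36 mm high, lying flat just beyond the tanks; leave it alone
- spray: round bottle with a white cap, 60 mm across, 150 mm high, beyond the basket; leave it alone
- pot: wooden pen pot, 72 mm across, 90 mm high, beyond the basket; leave it alone
- stapler: stapler 120 x 30 x 42 mm, beyond the tanks and the cupboard; leave it alone
- cards: small flat cardboard box 90 x 60 x 30 mm near the robot; leave it alone
- jar: small glass jar 56 mm across, 70 mm high, beyond the cupboard; leave it alone

How it is judged:
On the way, in this order (a step that is already met when the one before it is completed fails the run):
1. the fingers hold the handle panel while the door is partly folded (0.3 to 1.1 rad) (contact force between the fingers and lead above 1 N and value of joint door between 0.3 and 1.1 rad), for 0.1 s.
2. the bifold door is folded wide open (above 1.2 rad) (value of joint door above 1.2 rad), for 0.2 s.
3. with the door still open, every tank is at rest on a floor: the heavy ones in the cupboard, the light ones in the basket (((x of tank_a in the frame of cupboard between -0.14 and 0.14 m and y of tank_a in the frame of cupboard between -0.16 and 0.16 m and z of tank_a in the frame of cupboard between 0 and 0.065 m and contact force between tank_a and cupboard_floor above 1.38 N) or (x of tank_a in the frame of basket between -0.14 and 0.14 m and y of tank_a in the frame of basket between -0.085 and 0.085 m and z of tank_a in the frame of basket between 0 and 0.065 m and contact force between tank_a and basket_floor between 0.3 and 2.06 N)) and ((x of tank_b in the frame of cupboard between -0.14 and 0.14 m and y of tank_b in the frame of cupboard between -0.16 and 0.16 m and z of tank_b in the frame of cupboard between 0 and 0.065 m and contact force between tank_b and cupboard_floor above 1.38 N) or (x of tank_b in the frame of basket between -0.14 and 0.14 m and y of tank_b in the frame of basket between -0.085 and 0.085 m and z of tank_b in the frame of basket between 0 and 0.065 m and contact force between tank_b and basket_floor between 0.3 and 2.06 N)) and ((x of tank_c in the frame of cupboard between -0.14 and 0.14 m and y of tank_c in the frame of cupboard between -0.16 and 0.16 m and z of tank_c in the frame of cupboard between 0 and 0.065 m and contact force between tank_c and cupboard_floor above 1.38 N) or (x of tank_c in the frame of basket between -0.14 and 0.14 m and y of tank_c in the frame of basket between -0.085 and 0.085 m and z of tank_c in the frame of basket between 0 and 0.065 m and contact force between tank_c and basket_floor between 0.3 and 2.06 N)) and ((x of tank_d in the frame of cupboard between -0.14 and 0.14 m and y of tank_d in the frame of cupboard between -0.16 and 0.16 m and z of tank_d in the frame of cupboard between 0 and 0.065 m and contact force between tank_d and cupboard_floor above 1.38 N) or (x of tank_d in the frame of basket between -0.14 and 0.14 m and y of tank_d in the frame of basket between -0.085 and 0.085 m and z of tank_d in the frame of basket between 0 and 0.065 m and contact force between tank_d and basket_floor between 0.3 and 2.06 N)) and ((x of tank_e in the frame of cupboard between -0.14 and 0.14 m and y of tank_e in the frame of cupboard between -0.16 and 0.16 m and z of tank_e in the frame of cupboard between 0 and 0.065 m and contact force between tank_e and cupboard_floor above 1.38 N) or (x of tank_e in the frame of basket between -0.14 and 0.14 m and y of tank_e in the frame of basket between -0.085 and 0.085 m and z of tank_e in the frame of basket between 0 and 0.065 m and contact force between tank_e and basket_floor between 0.3 and 2.06 N)) and ((x of tank_f in the frame of cupboard between -0.14 and 0.14 m and y of tank_f in the frame of cupboard between -0.16 and 0.16 m and z of tank_f in the frame of cupboard between 0 and 0.065 m and contact force between tank_f and cupboard_floor above 1.38 N) or (x of tank_f in the frame of basket between -0.14 and 0.14 m and y of tank_f in the frame of basket between -0.085 and 0.085 m and z of tank_f in the frame of basket between 0 and 0.065 m and contact force between tank_f and basket_floor between 0.3 and 2.06 N)) and linear speed of each of tank_a, tank_b, tank_c, tank_d, tank_e, tank_f below 0.03 m/s and value of joint door above 0.8 rad), for 0.2 s.
At the end, for the whole second after the job is handed in: each tank present rests on the cupboard's floor, pressing on it with over 1.38 N (140 g), or on the basket's floor with under 2.06 N (210 g): either will do within 35 g of 175 g; none on another, all at rest, and the door shut flat (joint below 0.06 rad) (((x of tank_a in the frame of cupboard between -0.14 and 0.14 m and y of tank_a in the frame of cupboard between -0.16 and 0.16 m and z of tank_a in the frame of cupboard between 0 and 0.065 m and contact force between tank_a and cupboard_floor above 1.38 N) or (x of tank_a in the frame of basket between -0.14 and 0.14 m and y of tank_a in the frame of basket between -0.085 and 0.085 m and z of tank_a in the frame of basket between 0 and 0.065 m and contact force between tank_a and basket_floor between 0.3 and 2.06 N)) and ((x of tank_b in the frame of cupboard between -0.14 and 0.14 m and y of tank_b in the frame of cupboard between -0.16 and 0.16 m and z of tank_b in the frame of cupboard between 0 and 0.065 m and contact force between tank_b and cupboard_floor above 1.38 N) or (x of tank_b in the frame of basket between -0.14 and 0.14 m and y of tank_b in the frame of basket between -0.085 and 0.085 m and z of tank_b in the frame of basket between 0 and 0.065 m and contact force between tank_b and basket_floor between 0.3 and 2.06 N)) and ((x of tank_c in the frame of cupboard between -0.14 and 0.14 m and y of tank_c in the frame of cupboard between -0.16 and 0.16 m and z of tank_c in the frame of cupboard between 0 and 0.065 m and contact force between tank_c and cupboard_floor above 1.38 N) or (x of tank_c in the frame of basket between -0.14 and 0.14 m and y of tank_c in the frame of basket between -0.085 and 0.085 m and z of tank_c in the frame of basket between 0 and 0.065 m and contact force between tank_c and basket_floor between 0.3 and 2.06 N)) and ((x of tank_d in the frame of cupboard between -0.14 and 0.14 m and y of tank_d in the frame of cupboard between -0.16 and 0.16 m and z of tank_d in the frame of cupboard between 0 and 0.065 m and contact force between tank_d and cupboard_floor above 1.38 N) or (x of tank_d in the frame of basket between -0.14 and 0.14 m and y of tank_d in the frame of basket between -0.085 and 0.085 m and z of tank_d in the frame of basket between 0 and 0.065 m and contact force between tank_d and basket_floor between 0.3 and 2.06 N)) and ((x of tank_e in the frame of cupboard between -0.14 and 0.14 m and y of tank_e in the frame of cupboard between -0.16 and 0.16 m and z of tank_e in the frame of cupboard between 0 and 0.065 m and contact force between tank_e and cupboard_floor above 1.38 N) or (x of tank_e in the frame of basket between -0.14 and 0.14 m and y of tank_e in the frame of basket between -0.085 and 0.085 m and z of tank_e in the frame of basket between 0 and 0.065 m and contact force between tank_e and basket_floor between 0.3 and 2.06 N)) and ((x of tank_f in the frame of cupboard between -0.14 and 0.14 m and y of tank_f in the frame of cupboard between -0.16 and 0.16 m and z of tank_f in the frame of cupboard between 0 and 0.065 m and contact force between tank_f and cupboard_floor above 1.38 N) or (x of tank_f in the frame of basket between -0.14 and 0.14 m and y of tank_f in the frame of basket between -0.085 and 0.085 m and z of tank_f in the frame of basket between 0 and 0.065 m and contact force between tank_f and basket_floor between 0.3 and 2.06 N)) and linear speed of each of tank_a, tank_b, tank_c, tank_d, tank_e, tank_f below 0.03 m/s and value of joint door below 0.06 rad); the robot touches nothing.
It fails at once if a bystander (tape roll, bottle, pot, stapler, card box or jar) is pushed more than 40 mm (distance of any of tape, spray, pot, stapler, cards, jar from where it was at the start of the episode above 0.04 m).
Of tank_a, tank_b, tank_c, tank_d, tank_e, tank_f only 4 to 6 are there at a start; the rules pass over those that are not, and their reading is None.
At some moment in a run one of tank_a, tank_b, tank_c, tank_d, tank_e, tank_f may be knocked a few centimetres aside while the robot is not near it.
Once in a run the grip may slacken for a moment while it holds something.
It also fails if it takes over 210 s, if anything falls off the work surface, if the arm or the gripper's body presses on something with over 40 N, if the wrist force passes 120 N, or if a joint passes its speed limit or range.

## Working session

There is one attempt and no reset: what is moved stays moved. The work goes in short steps, each a Python script; the robot and the scene stay as the last script left them, time stands still between calls to the robot, and variables do not carry over. Pictures are saved under pics/ and viewed, at most 14 in all, crops included, and the job is handed in when it is done.

```bash
mkdir -p pics; ls
python3 - <<'E'
from rig import arm, eyes
import cv2,numpy as np
for n in("top","side"):
    im=eyes.camera(n);cv2.imwrite(f"pics/{n}0.png",cv2.resize(im[:,:,::-1],(800,600),interpolation=cv2.INTER_CUBIC))
    print(n,{k:np.round(v,4).tolist() for k,v in eyes.camera_params(n).items()})
print({k:np.round(v,3).tolist() for k,v in eyes.camera_params("wrist").items()})
print({k:np.round(v,3).tolist() for k,v in arm.sense().items()})
E
```

```text
pics
rig.py
top {'K': [[488.2114, 0.0, 287.9624], [0.0, 488.2114, 211.7202], [0.0, 0.0, 1.0]], 'dist': [-0.1324, 0.0, 0.0, 0.0, 0.0], 'position': [0.2411, 0.002, 1.4112], 'rotation': [[-0.0299, -0.9713, 0.2359], [-0.9995, 0.0278, -0.0122], [0.0053, -0.2362, -0.9717]]}
side {'K': [[448.9387, 0.0, 277.4887], [0.0, 448.9387, 211.845], [0.0, 0.0, 1.0]], 'dist': [0.0444, 0.0, 0.0, 0.0, 0.0], 'position': [0.2505, 0.8653, 0.7152], 'rotation': [[-0.9414, -0.1985, 0.2728], [-0.337, 0.5142, -0.7887], [0.0163, -0.8343, -0.551]]}
{'K': [[302.03, 0.0, 279.665], [0.0, 302.03, 213.931], [0.0, 0.0, 1.0]], 'dist': [0.013, 0.0, 0.0, 0.0, 0.0], 'tool_from_camera': [[0.0, -0.963, -0.27, 0.068], [1.0, 0.0, 0.001, 0.001], [-0.001, -0.27, 0.963, -0.135], [0.0, 0.0, 0.0, 1.0]]}
{'time_s': 0.1, 'joint_pos': [1.077, 0.469, -0.049, 1.534, 0.024, 1.141, -0.082], 'qd': [-0.002, -0.001, -0.001, -0.003, 0.002, -0.002, -0.001], 'joint_efforts': [0.0, -51.152, -0.047, -23.839, 0.011, 0.004, -0.0], 'position': [0.302, -0.603, 0.238], 'tcp_rot': [[0.894, 0.448, -0.001], [0.448, -0.894, 0.002], [-0.0, -0.002, -1.0]], 'wrist_force': [-0.382, 0.023, -0.069], 'ft_torque': [0.052, 0.039, 0.015], 'gripper_force': 0.0, 'finger_gap': 0.085}
```

View pics/top0.png

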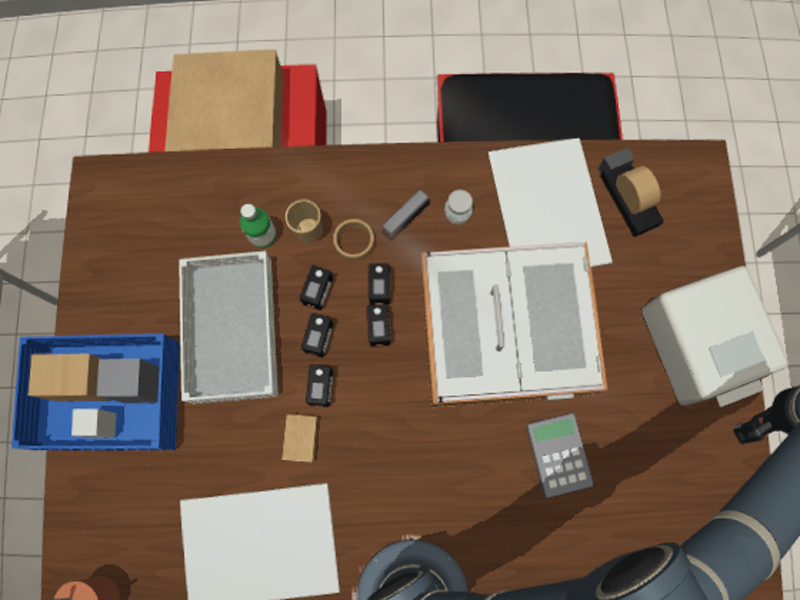

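View pics/side0.png

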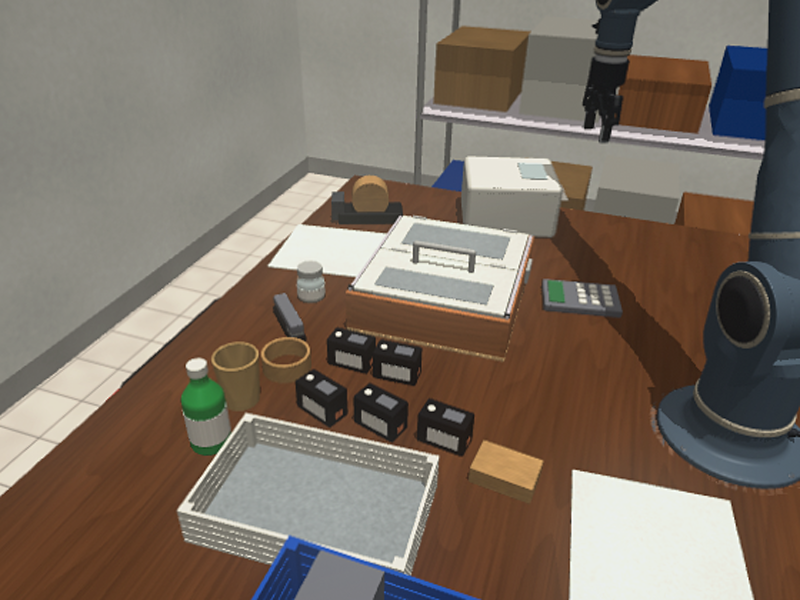

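Run:
```python
from rig import arm, eyes
import cv2
t=eyes.camera("top");s=eyes.camera("side")
def crop(im,x,y,w,h,f,n): cv2.imwrite(n,cv2.resize(im[y:y+h,x:x+w,::-1],None,fx=f,fy=f,interpolation=cv2.INTER_CUBIC))
crop(t,120,165,160,120,5,"pics/t1.png")
crop(t,290,165,140,120,5,"pics/t2.png")
crop(s,190,140,190,140,4.2,"pics/s1.png")
```

```text
(no output)
```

View pics/t1.png

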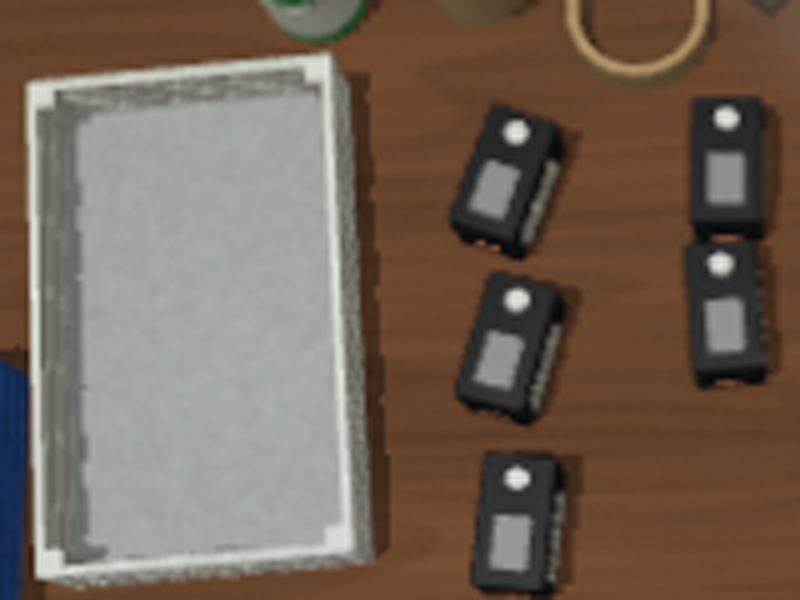

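View pics/t2.png

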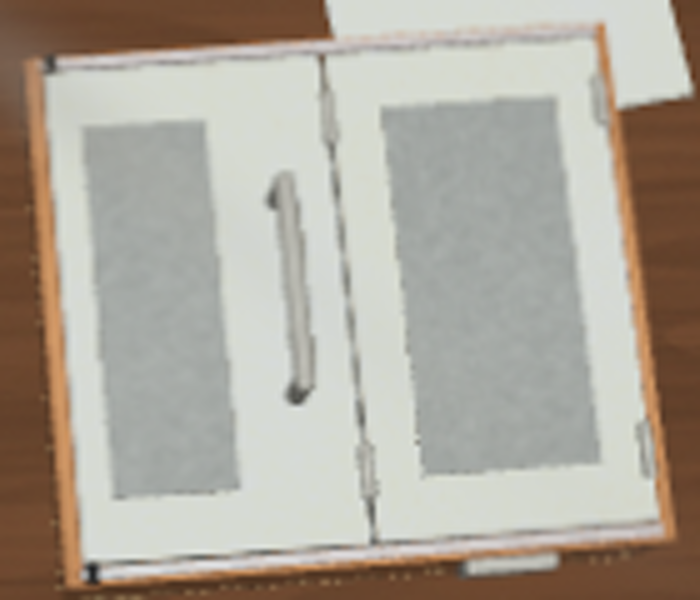

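View pics/s1.png

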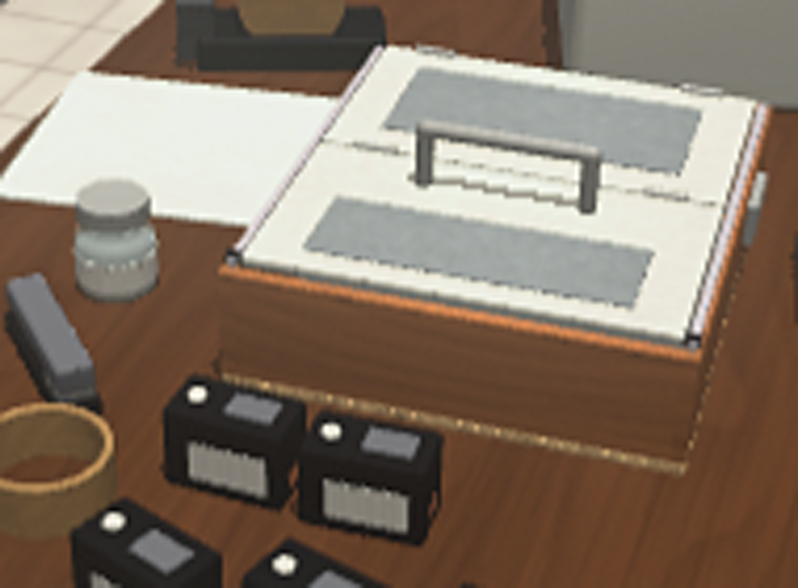

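```bash
cat > h.py <<'E'
from rig import arm, eyes
import cv2,numpy as np
def ray(cam,px):
    P=eyes.camera_params(cam);u=cv2.undistortPoints(np.array([[px]],float),np.array(P["K"]),np.array(P["dist"]))[0,0]
    d=np.array(P["rotation"])@[u[0],u[1],1];return np.array(P["position"]),d/np.linalg.norm(d)
def plane(cam,px,z):
    o,d=ray(cam,px);return o+d*(z-o[2])/d[2]
def tri(a,b):
    (o1,d1),(o2,d2)=ray("top",a),ray("side",b)
    t=np.linalg.lstsq(np.c_[d1,-d2],o2-o1,rcond=None)[0]
    p,q=o1+d1*t[0],o2+d2*t[1];return (p+q)/2,np.linalg.norm(p-q)
def tanks(z=.056,save=None,roi=(150,130,300,300)):
    """tank centres and yaw of long axis, from the top camera: cap and patch are holes in the dark top"""
    im=eyes.camera("top")
    g=im.max(2);x0,y0,x1,y1=roi
    f=3;G=cv2.resize(g[y0:y1,x0:x1],None,fx=f,fy=f,interpolation=cv2.INTER_CUBIC)
    cs,hi=cv2.findContours((G<85).astype(np.uint8),cv2.RETR_CCOMP,cv2.CHAIN_APPROX_NONE)
    caps,pats=[],[]
    for c,h in zip(cs,hi[0] if hi is not None else []):
        A=cv2.contourArea(c)/f/f
        if h[3]<0 or A<8 or A>200: continue
        m=np.zeros_like(G);cv2.drawContours(m,[c],-1,1,-1)
        v=np.percentile(G[m>0],75);M=cv2.moments(c);p=np.array([M["m10"],M["m01"]])/M["m00"]
        p=(p+.5)/f-.5+[x0,y0]
        (caps if v>190 else pats).append(plane("top",p,z))
    out=[]
    for c in caps:
        if not pats: break
        p=min(pats,key=lambda q:np.linalg.norm(q-c));d=c-p
        if np.linalg.norm(d)<.05: out.append([*(p+.25*d)[:2],np.arctan2(d[1],d[0]),np.linalg.norm(d)])
    return np.array(out)
def fitrect(pts,hx,hy,z=None):
    """pts ordered (+x+y),(+x-y),(-x-y),(-x+y); returns centre, yaw, residual"""
    m=np.array([[hx,hy],[hx,-hy],[-hx,-hy],[-hx,hy]]);P=np.array(pts)[:,:2];c=P.mean(0)
    U,_,V=np.linalg.svd(m.T@(P-c));R=(U@V).T
    return c,np.arctan2(R[1,0],R[0,0]),np.abs(P-c-m@R.T).max()
E
python3 - <<'E'
from h import *
np.set_printoptions(precision=4,suppress=True)
t1=lambda x,y:(x/5+119.6,y/5+164.6);t2=lambda x,y:(x/5+289.6,y/5+164.6);s1=lambda x,y:(x/4.2+189.6,y/4.2+139.6);s0=lambda x,y:(x*.7,y*.7)
C=[t2(28,62),t2(605,24),t2(675,540),t2(70,585)]
print("cup",fitrect([plane("top",c,.086) for c in C],.15,.168))
B=[t1(28,85),t1(332,55),t1(354,555),t1(37,578)];Bs=[s0(180,512),s0(248,416),s0(438,458),s0(405,573)]
print("bas",fitrect([plane("top",c,.06) for c in B],.145,.09))
for a,b in zip(B,Bs): print("b",tri(a,b))
print("corner",tri(C[0],s1(222,268)),tri(C[3],s1(700,350)))
print("handle",tri(t2(285,178),s1(420,128)),tri(t2(303,393),s1(598,155)))
print("cap",tri(t1(727,118),s1(197,395)),tri(t1(720,264),s1(330,431)))
print(tanks())
E
```

```text
cup (array([ 0.5223, -0.2117]), np.float64(0.04200325680816097), np.float64(0.001644744288691713))
bas (array([0.5348, 0.3602]), np.float64(0.06167734597717763), np.float64(0.001234479536452393))
b (array([0.6714, 0.4592, 0.0567]), np.float64(0.006864375177881604))
b (array([0.6845, 0.2792, 0.0526]), np.float64(0.007936358654368163))
b (array([0.3948, 0.2624, 0.0549]), np.float64(0.0004318352447213549))
b (array([0.3829, 0.4419, 0.0561]), np.float64(0.005112922126477255))
corner (array([ 0.6619, -0.0386,  0.0872]), np.float64(0.003227622868495148)) (array([ 0.365 , -0.051 ,  0.0912]), np.float64(0.0031103790347328276))
handle (array([ 0.5781, -0.1743,  0.1338]), np.float64(0.0015187017388935422)) (array([ 0.4596, -0.1767,  0.1363]), np.float64(0.0007955420815849466))
cap (array([0.6408, 0.049 , 0.0549]), np.float64(0.0030135175399572706)) (array([0.5544, 0.0546, 0.0556]), np.float64(0.0023625363757155903))
[[ 0.4089  0.1738 -0.1032  0.0362]
 [ 0.512   0.1785 -0.2802  0.0361]
 [ 0.6117  0.1809 -0.3477  0.0361]
 [ 0.5288  0.0532  0.0525  0.0359]
 [ 0.6151  0.0506 -0.029   0.0361]]
```

```bash
cat >> h.py <<'E'
CUP=(np.array([.5215,-.2112]),.038);BAS=(np.array([.5345,.3604]),.0617)
def loc(F,x,y):
    c,s=np.cos(F[1]),np.sin(F[1]);return F[0]+[c*x-s*y,s*x+c*y]
def R(y): return np.array([[np.cos(y),np.sin(y),0],[np.sin(y),-np.cos(y),0],[0,0,-1.]])
def handle(t):  # TCP position for the bar at the grasp point
    y=-.160+.195*np.cos(t)+.045*np.sin(t);z=.090+.125*np.sin(t)+.045*np.cos(t)
    return np.array([*loc(CUP,0,y),z-.011])
def st(k=""):
    s=arm.sense();print(k,round(s["time_s"],2),np.round(s["position"],4),"gap",round(s["finger_gap"],4),"gf",round(float(s["gripper_force"]),1),"F",np.round(s["wrist_force"],2));return s
E
python3 - <<'E'
from h import *
arm.move_l([.303,-.603,.36],feed=.3)
h0=handle(0)
arm.command_gripper(.045)
arm.movep(h0+[0,0,.12],R(CUP[1]));st("above")
arm.move_l(h0+[0,0,.0],feed=.1,until_force=8);st("at")
arm.command_gripper(0,50);st("grip")
for t in np.linspace(.1,1.38,12):
    try: arm.move_l(handle(t),feed=.1)
    except arm.Unreachable as e: print(t,e);break
    st(f"{t:.2f}")
cv2.imwrite("pics/s2.png",eyes.camera("side")[:,:,::-1])
E
```

```text
above 3.07 [ 0.5202 -0.1775  0.2442] gap 0.045 gf 0.0 F [ 0.38 -0.04  0.03]
at 4.42 [ 0.5207 -0.1763  0.1246] gap 0.0448 gf 0.0 F [-0.44  1.27  0.17]
grip 4.83 [ 0.5204 -0.1758  0.1245] gap 0.0101 gf 48.7 F [-1.99  1.71  4.11]
0.10 5.1 [ 0.5202 -0.1725  0.1364] gap 0.0102 gf 49.5 F [0.48 0.41 0.83]
0.22 5.38 [ 0.5202 -0.1708  0.15  ] gap 0.0098 gf 49.5 F [0.06 2.62 0.75]
0.33 5.66 [ 0.5201 -0.1716  0.1623] gap 0.0103 gf 49.7 F [ 0.45  3.45 -0.22]
0.45 5.92 [ 0.5202 -0.1745  0.1739] gap 0.0098 gf 49.6 F [0.26 5.06 1.45]
0.57 6.19 [ 0.5204 -0.1798  0.184 ] gap 0.01 gf 49.6 F [-1.64  7.99  0.99]
0.68 6.47 [ 0.5207 -0.1876  0.1929] gap 0.0101 gf 50.0 F [-0.83  9.48  2.9 ]
0.80 6.75 [ 0.5213 -0.199   0.2006] gap 0.0101 gf 51.1 F [-1.38  9.75  5.94]
0.91 7.05 [ 0.522  -0.2144  0.2066] gap 0.0102 gf 52.3 F [-1.52  6.96  6.6 ]
1.03 7.37 [ 0.5227 -0.2319  0.2104] gap 0.0102 gf 53.0 F [-0.66  5.52  4.92]
1.15 7.69 [ 0.5235 -0.2507  0.2119] gap 0.0101 gf 53.6 F [1.33 0.32 1.41]
1.26 8.03 [ 0.5243 -0.2701  0.2118] gap 0.0104 gf 53.8 F [ 3.82  0.64 -1.14]
1.38 8.39 [ 0.5251 -0.2903  0.2095] gap 0.0105 gf 54.4 F [ 6.39  0.1  -4.41]
```

View pics/s2.png

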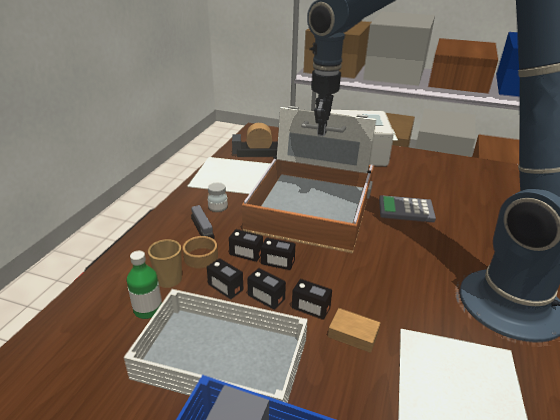

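```bash
cat >> h.py <<'E'
SL={"C":[(CUP,-.088,.105),(CUP,0,.105),(CUP,.088,.105),(CUP,-.088,.025),(CUP,0,.025),(CUP,.088,.025)],
    "B":[(BAS,-.09,.037),(BAS,0,.037),(BAS,.09,.037),(BAS,-.09,-.037),(BAS,0,-.037),(BAS,.09,-.037)]}
def fz(n=40):
    f=[]
    for _ in range(n): f.append(arm.sense()["wrist_force"][2]);arm.sleep(.02)
    return np.mean(f)
def do(x,y,yaw,used):
    """weigh the tank at x,y,yaw and put it in its place; used: dict of filled slot counts. True if done"""
    if yaw>np.pi/2: yaw-=np.pi
    if yaw<-np.pi/2: yaw+=np.pi
    up=[x,y,.20]
    arm.command_gripper(.07);arm.movep(up,R(yaw));arm.sleep(.3);f0=fz()
    arm.move_l([x,y,.025],feed=.15,until_force=8)
    arm.command_gripper(.0,60);g=st(" grip")["finger_gap"]
    if not .035<g<.05: return False
    arm.move_l(up,feed=.12);arm.sleep(.4);m=(f0-fz())/9.81
    k="C" if m>.175 else "B";print(" mass %.3f -> %s%d"%(m,k,used[k]))
    if st(" up")["finger_gap"]<.035: return False
    if m<.03: return False
    F,a,b=SL[k][used[k]];p=loc(F,a,b)
    arm.movep([*p,.20],R(F[1]))
    if st(" over")["finger_gap"]<.035: return False
    hit=arm.move_l([*p,.10],feed=.2);hit=arm.move_l([*p,.031],feed=.05,until_force=3);s=st(" down %s"%hit)
    arm.command_gripper(.058);arm.move_l([*p,.20],feed=.2);used[k]+=1
    return s["finger_gap"]>.035
E
python3 - <<'E'
from h import *
arm.command_gripper(.04);st("rel")
p=handle(1.38);arm.move_l([p[0],p[1],.36],feed=.2)
arm.movep([.45,.1,.3],R(0));st()
T=tanks();print(np.round(T,3))
t=T[np.argmin(T[:,0])]
u={"C":0,"B":0};print(do(*t[:3],u),u)
print(np.round(tanks(),3))
v=np.hstack([eyes.camera("top")[80:330,100:450],eyes.camera("side")[80:330,100:450]])
cv2.imwrite("pics/a3.png",v[:,:,::-1])
E
```

```text
rel 8.83 [ 0.5239 -0.2903  0.2102] gap 0.0398 gf 0.0 F [-1.07 -0.73  1.15]
 11.22 [0.4507 0.0989 0.3   ] gap 0.0401 gf 0.0 F [ 1.23 -1.13  1.2 ]
[[ 0.615  0.051 -0.03   0.036]]
 grip 15.13 [0.6158 0.0508 0.026 ] gap 0.0414 gf 61.6 F [-0.64  0.88  5.21]
 mass 0.063 -> B0
 up 17.81 [0.615  0.0506 0.2   ] gap 0.0413 gf 64.0 F [ 0.4  -0.04 -0.15]
 over 19.23 [0.4439 0.3902 0.1998] gap 0.0411 gf 64.0 F [ 0.6  -1.24 -0.94]
 down True 21.1 [0.4423 0.3919 0.034 ] gap 0.0414 gf 64.7 F [-0.12 -0.87  3.3 ]
True {'C': 0, 'B': 1}
[[ 0.612  0.181 -0.347  0.036]
 [ 0.48   0.074  0.053  0.036]
 [ 0.513  0.178 -0.278  0.034]]
```

View pics/a3.png

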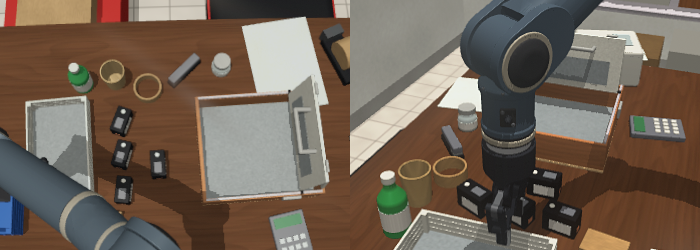

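```bash
cat > go.py <<'E'
from h import *
import sys
u={"C":int(sys.argv[1]),"B":int(sys.argv[2])}
def look():
    T=tanks();return [t for t in T if -.03<t[1]<.24 and .35<t[0]<.7]
for i in range(5):
    T=look()
    if not T:
        arm.movep([*loc(CUP,0,.03),.40],R(0));T=look()
    if not T: break
    t=max(T,key=lambda t:t[0]);print(np.round(t,3))
    if not do(*t[:3],u): print("FAIL");break
print(u)
arm.move_l([*arm.sense()["position"][:2],.33])
arm.movep([.40,-.25,.40],R(0));st()
print(np.round(tanks(),3))
v=np.hstack([eyes.camera("top")[80:330,100:450],eyes.camera("side")[80:330,100:450]])
cv2.imwrite(f"pics/{sys.argv[3]}.png",v[:,:,::-1])
E
python3 go.py 0 1 a4
```

```text
[ 0.612  0.181 -0.347  0.036]
 grip 26.56 [0.6123 0.181  0.026 ] gap 0.0415 gf 62.0 F [ 0.44 -0.7   4.97]
 mass 0.280 -> C0
 up 29.23 [0.6116 0.1809 0.2   ] gap 0.0417 gf 61.2 F [ 0.11 -0.42 -2.65]
 over 30.52 [ 0.4307 -0.1089  0.2004] gap 0.0415 gf 61.2 F [ 0.63 -0.05 -2.63]
 down True 32.32 [ 0.4287 -0.1102  0.0362] gap 0.0412 gf 62.4 F [ 0.11 -2.31 -2.1 ]
[ 0.512  0.179 -0.281  0.036]
 grip 37.71 [0.5126 0.1786 0.0259] gap 0.0414 gf 61.9 F [-0.13 -1.26  5.54]
 mass 0.289 -> C1
 up 40.38 [0.512  0.1785 0.2   ] gap 0.0414 gf 61.2 F [-1.02  0.33 -2.55]
 over 41.48 [ 0.5178 -0.1047  0.2001] gap 0.0414 gf 61.0 F [-0.5   1.22 -2.43]
 down True 43.33 [ 0.5173 -0.1071  0.0339] gap 0.0414 gf 61.9 F [ 1.47 -0.82  0.3 ]
[0.48  0.074 0.055 0.036]
 grip 48.37 [0.4809 0.0741 0.0258] gap 0.0414 gf 61.2 F [-0.34  0.37  6.71]
 mass 0.166 -> B1
 up 51.04 [0.4803 0.074  0.2   ] gap 0.0413 gf 60.7 F [-0.58  0.31 -1.48]
 over 52.28 [0.5332 0.3953 0.1998] gap 0.0413 gf 60.7 F [ 0.26 -1.37 -1.68]
 down True 54.15 [0.5321 0.3973 0.0339] gap 0.0413 gf 61.1 F [ 0.44 -0.66  5.13]
[ 0.409  0.174 -0.105  0.036]
 grip 62.23 [0.4095 0.174  0.0256] gap 0.0412 gf 61.0 F [-0.39 -0.24  4.87]
 mass 0.068 -> B2
 up 64.9 [0.4089 0.1738 0.2   ] gap 0.0414 gf 60.5 F [-0.35  0.84 -0.96]
 over 66.09 [0.6219 0.4021 0.2002] gap 0.0413 gf 60.5 F [ 0.02 -0.27 -0.69]
 down True 67.96 [0.6219 0.4029 0.0338] gap 0.0414 gf 60.9 F [-0.16  0.39  4.65]
{'C': 2, 'B': 3}
 72.88 [ 0.4008 -0.2494  0.4006] gap 0.0581 gf 0.0 F [-0.26  0.37 -0.4 ]
[]
```

View pics/a4.png

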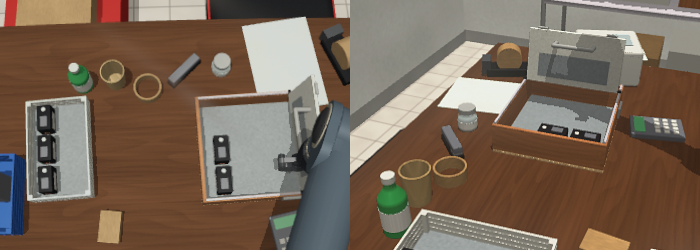

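Run:
```python
from h import *
arm.command_gripper(.04)
p=handle(1.38)
arm.movep([p[0],p[1],.34],R(CUP[1]));arm.move_l(p,feed=.1,until_force=8);st("at")
arm.command_gripper(0,60)
if st("grip")["finger_gap"]>.006:
    for t in np.linspace(1.26,0,12):
        arm.move_l(handle(t),feed=.1);s=st(f"{t:.2f}")
        if s["finger_gap"]<.006: print("lost");break
    else:
        print(arm.move_l(handle(0)-[0,0,.004],feed=.03,until_force=20));st("pressed")
cv2.imwrite("pics/s5.png",eyes.camera("side")[:,:,::-1])
```

```text
at 75.42 [ 0.525  -0.2901  0.211 ] gap 0.0399 gf 0.0 F [ 0.42 -0.28  0.63]
grip 75.81 [ 0.5247 -0.2901  0.2108] gap 0.0098 gf 58.4 F [-0.45  0.68  2.84]
1.26 76.17 [ 0.5237 -0.2673  0.2119] gap 0.01 gf 60.0 F [-1.43  1.16  2.92]
1.15 76.52 [ 0.5229 -0.249   0.2112] gap 0.0102 gf 60.4 F [ 0.97  1.47 -0.34]
1.03 76.84 [ 0.5221 -0.2323  0.2087] gap 0.0101 gf 60.7 F [ 2.04 -1.62 -4.05]
0.92 77.15 [ 0.5214 -0.2168  0.2051] gap 0.0097 gf 60.5 F [ 1.49 -1.13 -4.41]
0.80 77.45 [ 0.5208 -0.2038  0.1996] gap 0.0102 gf 61.1 F [ 1.55 -3.31 -6.69]
0.69 77.73 [ 0.5204 -0.1928  0.1926] gap 0.0098 gf 61.9 F [ 2.03 -4.49 -6.7 ]
0.57 78.01 [ 0.52   -0.184   0.1842] gap 0.0099 gf 62.8 F [ 0.72 -3.48 -5.95]
0.46 78.28 [ 0.5198 -0.1772  0.1744] gap 0.01 gf 63.8 F [ 0.26 -4.34 -4.82]
0.34 78.54 [ 0.5196 -0.1727  0.1632] gap 0.0101 gf 64.7 F [ 0.65 -4.36 -4.23]
0.23 78.82 [ 0.5195 -0.1707  0.1509] gap 0.01 gf 65.7 F [-0.03 -2.32 -4.43]
0.11 79.1 [ 0.5195 -0.1712  0.1376] gap 0.0098 gf 66.7 F [-2.98  0.13 -4.  ]
0.00 79.39 [ 0.5197 -0.1742  0.1235] gap 0.0101 gf 67.6 F [-1.65  4.68 -6.3 ]
False
pressed 79.67 [ 0.5197 -0.1752  0.1203] gap 0.01 gf 68.2 F [-4.28  4.17 -2.14]
```

View pics/s5.png

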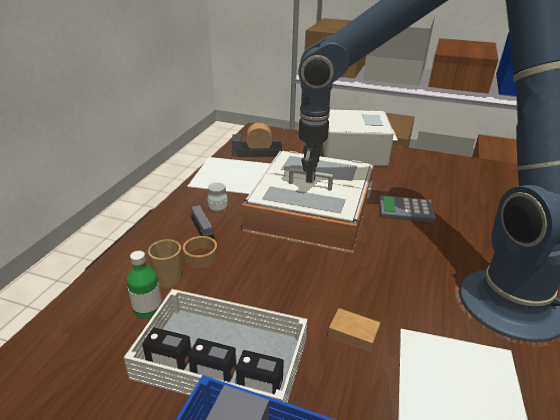

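Run:
```python
from h import *
print(arm.move_l(handle(0)-[0,0,.014],feed=.03,until_force=15));st("pressed")
arm.command_gripper(.04);p=handle(0);arm.move_l([*p[:2],.24],feed=.15)
arm.command_gripper(0,30)
q=loc(CUP,0,-.012);arm.move_l([*q,.24]);arm.move_l([*q,.12],feed=.15,until_force=15)
print(arm.move_l([*q,.092],feed=.03,until_force=15));st("fold press (tip z = TCP-.008)")
arm.move_l([*q,.30],feed=.15)
arm.movep([.303,-.5,.40],R(0));arm.sleep(.5)
t=eyes.camera("top");s=eyes.camera("side")
a=cv2.resize(t[165:285,290:430],None,fx=2.8,fy=2.8,interpolation=cv2.INTER_CUBIC);b=cv2.resize(s[140:260,230:370+0],None,fx=2.8,fy=2.8,interpolation=cv2.INTER_CUBIC)
cv2.imwrite("pics/f6.png",np.hstack([a,b])[:,:,::-1])
```

```text
True
pressed 79.97 [ 0.5197 -0.1757  0.1183] gap 0.0096 gf 69.1 F [-3.59  0.1   8.69]
True
fold press (tip z = TCP-.008) 83.88 [ 0.5219 -0.2233  0.102 ] gap 0.0004 gf 4.5 F [-2.25  0.03  8.71]
```

View pics/f6.png

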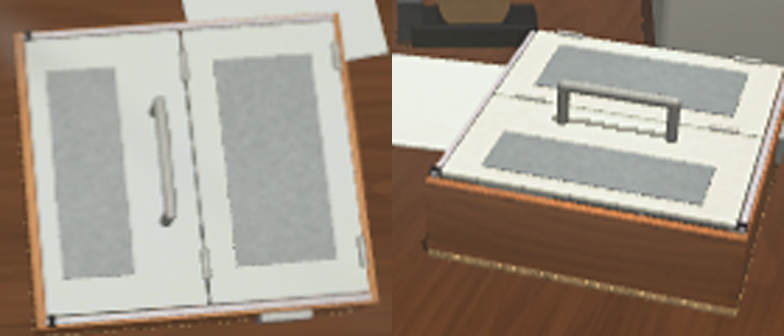

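The fold press met resistance with the tip at z ≈ 0.094, the flat panel's surface. The picture shows the door flat, as it was at the start: the fold line runs at (195,160) and the free edge sits on the rim at (35,180).

```bash
python3 -c "
from h import *
st();print(arm.finish_job())"
```

```text
87.33 [ 0.303 -0.5    0.4  ] gap -0.0001 gf 0.0 F [-0.47  0.72 -0.58]
the job is handed in; nothing more can be done
None
```

I handed the job in at 87 s: the two heavy tanks (280 and 289 g) are in the cupboard, the three lighter ones (63, 68 and 166 g) are in the basket, the door is folded shut flat, and the arm kept clear of the other things on the bench; no verdict was shown.

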